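# Set down the stabiliser jack of the paper-roll stand

## Task

Put the steel ground plate flat on the table, centred under the raised foot of the roll stand's jack, and let go of it. Then wind the jack's crank clockwise (seen from above) until the foot bears firmly on the plate, felt as the crank load rising to about one and a half times its free-running load, and stop there without overwinding it. Leave the things around undisturbed, and let go of the crank.

Things in the scene. Friction and masses are not known exactly. Their poses are not given: they have to be found in the camera images.
- jack: Upright plain steel geared jack, clamped to the front of the grey stand: outer tube 44 mm across, gear head 64 mm across with its top 199 mm above the table. Origin: on the jack's vertical axis at table height; crank and foot share this axis. Its heading varies and means nothing. Below hangs the leg with a round foot 50 mm across, underside 23 to 45 mm above the table at the start (not measured).
- crank (a joint): Crank angle in rad, 0 at the start, growing clockwise seen from above, up to 13. One turn lowers the foot 25 mm; the foot stays where it is left. A rubber cushion in the foot gives about 1 mm for every 20 N. How far to turn differs every time and is found by feel.
- crank_axis (a point): Centre of the jack's top, on the crank's axis, 215 mm above the table. Running free, the crank takes about 8 N along the circle at its grip. Once the foot bears on the plate, each 10 N on the foot adds about 0.8 N at the grip. About 55 N on the foot (4.4 N more at the grip) is right, 25 to 90 N will do, over 105 N is overwound.
- crank_grip (a point): Middle of the crank's upright round plastic grip, 22 mm across and 56 mm tall (from 212 to 268 mm above the table); this point is 242 mm above the table, 50 mm from the jack's axis. The grip spins freely on its pin, so a hand can carry it round without turning. The steel crank arm, 18 mm wide, lies right below it, its top 210 mm above the table. The crank may point any way at the start.
- plate: Loose steel ground plate, 80 x 80 x 8 mm, about 0.65 kg, lying flat on the table. Origin: centre of the plate's underside, z up. A flat tongue 26 mm wide and 6 mm thick runs from it along its own -x to an upright grip bar whose centre is 142 mm from the plate's centre.
- plate_grip (a point): Point on the plate's upright grip bar, 44 mm above its underside. The bar is 24 mm along the plate's x, 16 mm along its y, its top 62 mm above the plate's underside.
- stand: Grey steel paper-roll stand fixed to the table, 580 mm wide, carrying a 104 mm roll on a level axle 135 mm up. Origin: on the table at the jack's axis; the stand's frame begins 95 mm behind it along its +x (away from the robot), its top at 187 mm; a bracket 105 to 138 mm up holds the jack. Free table in front and to both sides of the jack's foot.
- weight: Bystander: turned steel pattern weight, 64 mm across, 50 mm tall, origin under its centre.
- clip: Bystander: green metal spring clip lying on the table, 75 x 65 x 22 mm, origin under its centre.
- tin: Bystander: plain metal tin, 60 mm across, 75 mm tall, origin under its centre.
There are look-alikes about, which are no part of the job. What is shaped like the plate but red or turquoise is not meant.

How it is judged (in metres and radians):
On the way, in this order (a step that is already met when the one before it is completed fails the run):
1. the plate lies flat on the table under the raised foot, let go (horizontal distance between plate and jack below 0.015 m and height (world z) of plate below 0.003 m and angle between plate's own z axis and vertical below 0.04 rad and contact force between the fingers and plate below 0.3 N and contact force between jack and plate below 1 N), for 0.2 s.
2. the foot has met the plate and bears on it (horizontal distance between plate and jack below 0.015 m and contact force between jack and plate above 10 N), for 0.2 s.
At the end, for the whole second after the job is handed in: The plate lies flat on the table with its centre within 15 mm of the jack's axis, and the jack's foot presses on it with 25 to 90 N, everything released and at rest (horizontal distance between plate and jack below 0.015 m and angle between plate's own z axis and vertical below 0.04 rad and height (world z) of plate below 0.003 m and contact force between jack and plate between 25 and 90 N and linear speed of plate below 0.01 m/s); the robot touches nothing.
It fails at once if the jack is overwound: more than 105 N on the plate (contact force between jack and plate above 105 N).
It fails at once if a bystander is disturbed (moved more than 15 mm) (distance of any of weight, tin, clip from where it was at the start of the episode above 0.015 m).
It also fails if it takes over 72 s, if anything falls off the work surface, if the arm or the gripper's body presses on something with over 40 N, if the wrist force passes 120 N, or if a joint passes its speed limit or range.

## Robot

A 7-joint arm with a two-finger parallel gripper is mounted at the origin on the work surface. World frame = base frame: x ahead of the robot, y to its left, z up, the work surface at z = 0. Lengths are in mm, angles in rad, forces in N, time in s.
With the tool pointing down it reaches from about 400 to 875 mm from the base axis. Payload 4.4 kg.
Tool frame: the origin (TCP) lies at the very end of the fingers, on their centre line; the grasp point (between the pads) lies 19 mm behind it (ctrl.pinch_z is the z of the grasp point in the tool frame, in mm); z points along the fingers, x is the direction in which the jaws open and shut, and the axes are right-handed (so a half turn about z gives the same grasp; the last joint's range is limited). The gripper opens to 85 mm and grips with 20 to 120 N. Pads are 22 mm wide; open, the fingers measure 114 mm over their backs; the gripper's body (76 mm by 85 mm) begins 54 mm behind the grasp point. The pads swing forward as they close: fully open they stand 13 mm farther back than shut.
Start: joints at [1.227, 0.628, 0.038, 1.517, -0.027, 0.996, -0.02], TCP at [178.284, -625.086, 231.313] pointing down, gripper open.
Joint ranges: [-3.06, 3.06], [-0.37, 2.12], [-1.25, 1.32], [0.18, 2.47], [-1.1, 4.24], [0.23, 1.98], [-2.94, 2.94]. Speed limits (rad/s): [2.57, 2.57, 3.14, 3.14, 3.14, 3.14, 3.14].

## Interface

Orientations are given as [roll, pitch, yaw] about the fixed x, y, z axes, in that order (R = Rz(yaw) Ry(pitch) Rx(roll)).
In Python, from cell import sensors, get_image, order, ctrl gives the robot as it stands.
- The arm moves only by the tool arm_command, never from a script. Its argument "rows" is a list that holds one entry, the list of rows, each a list of 6 numbers: the shift along the tool's x, y, z in mm, then the turn, a rotation vector about the tool's x, y, z in degrees. A call has 1 to 20 rows; each row is the pose to reach, as a shift and turn from the pose commanded when the call began, along the tool's axes at that moment; what a row does not reach only later rows make up. A row lasts 1/12 s, in which the tool goes at most 41.7 mm and 7.16 degrees, less where a joint would pass 70% of its speed; a pose out of reach is approached as far as the arm can. A call with a gripper value outside its range is refused whole. "claw" is the opening, from -1 (shut) to 1 (fully open), set as the call begins (left out, the last holds). The fingers move at their own pace and stop on an object; the grip force is fixed at half the most. Time passes only in rows, so rows that repeat a pose let the fingers close. It gives the time, the measured TCP pose, the force and the opening at its end, in the units of the state.
- sensors.read_state(): the state, without advancing time (a new reading comes with each control period).
- get_image(name): name is "scene" or "side" or "wrist"; returns a dict with "pixels" (400x640x3 uint8, red, green, blue), "z_map" (400x640 float32, mm along the optical axis (not along the pixel's ray), 0 where there is no reading), "K" (3x3 intrinsics, pixels), "pose" (4x4, takes a point from camera to world coordinates). Camera axes: x right, y up, looking along -z (the intrinsics and any distortion apply to the point x, -y, -z); pixel columns grow to the right and rows downward; lengths in mm; the calibration is good to about 2 mm. A picture is of the moment at which its call begins.
- order.finish_job(): hands the job in, once; it reports no verdict.
The state is a dict: "clock": time; "qpos": joint angles; "qd": joint speeds; "tau": joint torques, N m; "eef_pos": TCP position; "tool_rot": TCP orientation; "force": force on the tool from outside, world axes, zero at the start; "torque": the same for the moment, N m; "width": finger opening in mm.
Only numpy, scipy, OpenCV 4.12 (cv2) and the standard library are available. Lean on these libraries where they do the work, as an engineer would, in place of code of your own. Each camera call takes 0.05 s, during which the arm holds its last target.

## Working session

There is one attempt and no reset: what is moved stays moved. The work goes in short steps, Python scripts to look and compute and a tool call to move; the robot and the scene stay as the last step left them, time stands still between calls to the robot, and variables do not carry over. Pictures are saved under pics/ and viewed, and the job is handed in when it is done.

Besides the shell and the picture viewer there is one more tool, called as name([rows], argument=value, ...), one row to a line, values as JSON. arm_command: Moves the arm, as the interface text tells. Its arguments: {"type":"object","properties":{"rows":{"type":"array","items":{"type":"array","items":{"type":"array","items":{"type":"number"}}}},"claw":{"type":"number"}},"required":["rows"]}

```bash
ls; mkdir -p pics; python3 - <<'E'
from cell import sensors,get_image,order,ctrl
import cv2
for n in ["scene","side","wrist"]:
    d=get_image(n); cv2.imwrite(f"pics/{n}0.png",d["pixels"][:,:,::-1]); print(n,d["K"].round(1).tolist(),d["pose"].round(3).tolist(),(d["z_map"]>0).mean())
print(sensors.read_state(),ctrl.pinch_z)
E
```

```text
pics
scene [[448.1, 0.0, 320.3], [0.0, 448.1, 202.7], [0.0, 0.0, 1.0]] [[0.093, -0.654, 0.751, 1454.128], [0.996, 0.063, -0.068, 46.811], [-0.003, 0.754, 0.657, 993.888], [0.0, 0.0, 0.0, 1.0]] 0.99588671875
side [[497.4, 0.0, 328.3], [0.0, 497.4, 197.2], [0.0, 0.0, 1.0]] [[-0.928, 0.268, -0.257, 65.493], [-0.372, -0.679, 0.633, 1137.915], [-0.005, 0.683, 0.73, 1348.417], [0.0, 0.0, 0.0, 1.0]] 0.9882265625
wrist [[287.6, 0.0, 321.9], [0.0, 287.6, 197.6], [0.0, 0.0, 1.0]] [[0.275, 0.92, 0.28, 248.819], [-0.962, 0.263, 0.079, -605.212], [-0.001, -0.291, 0.957, 372.582], [0.0, 0.0, 0.0, 1.0]] 0.99614453125
{'clock': 0.15, 'qpos': array([ 1.22719096,  0.62911544,  0.03848765,  1.51812721, -0.02701571,
        0.9962488 , -0.02002837]), 'qd': array([-4.09701893e-04, -2.72711003e-03, -3.51847263e-04, -3.42646667e-03,
        9.72875217e-04,  2.22066271e-05,  3.46844608e-04]), 'tau': array([ 1.47490478e-03, -5.63797724e+01,  1.22742187e+00, -1.93650270e+01,
        1.09851311e-02,  7.44562276e-03,  3.08855704e-05]), 'eef_pos': array([ 178.15115294, -624.64286461,  230.61639081]), 'tool_rot': array([ 3.14157832e+00,  1.37983375e-03, -1.29305939e+00]), 'force': array([-0.20030344, -0.13679651, -0.91669124]), 'torque': array([-0.02096771, -0.02828192, -0.01476262]), 'width': 85.18508215638448} -18.700000000000003
```

View pics/scene0.png

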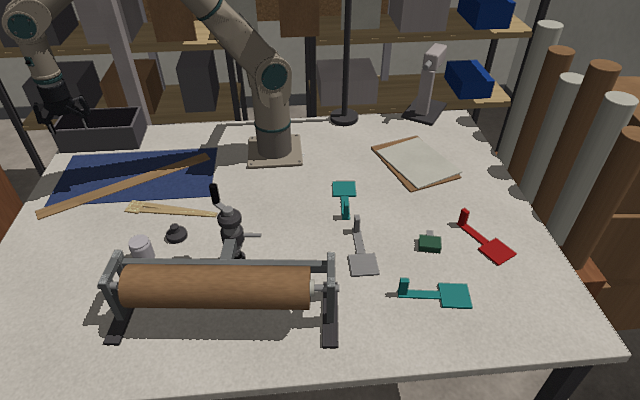

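View pics/side0.png

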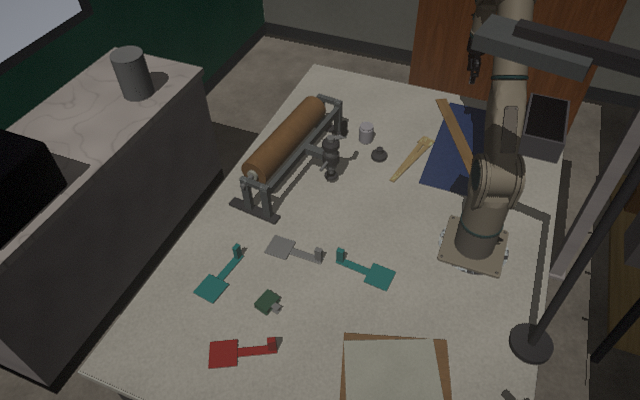

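View pics/wrist0.png

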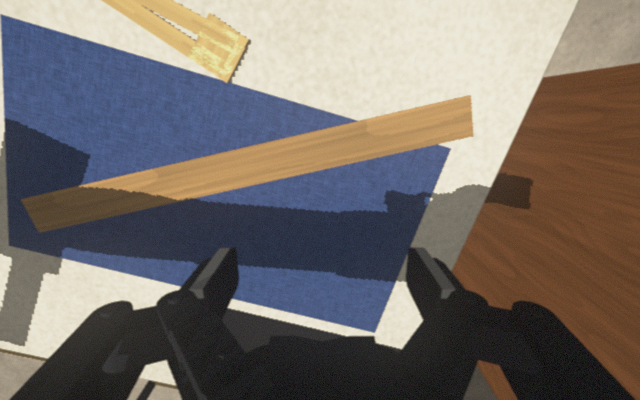

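Plate-shaped things in the scene view are the grey one at (363,264), turquoise ones at (344,188) and (455,295), and a red one at (497,251). The grey one is the bare steel plate, so that is the target. The jack is at (230,215) with its crank grip at (214,194). Next I'll check this in an enlarged crop and measure.

```bash
cat > h.py <<'E'
import numpy as np,cv2
from cell import sensors,get_image,order,ctrl
def cloud(d):
    K=d["K"];z=d["z_map"].astype(float);v,u=np.mgrid[0:z.shape[0],0:z.shape[1]]
    c=np.stack([(u-K[0,2])/K[0,0]*z,-(v-K[1,2])/K[1,1]*z,-z],-1)
    P=c@d["pose"][:3,:3].T+d["pose"][:3,3]; P[z<=0]=np.nan
    return P
def ray(d,u,v,h):
    K=d["K"];r=d["pose"][:3,:3]@np.array([(u-K[0,2])/K[0,0],-(v-K[1,2])/K[1,1],-1.]);o=d["pose"][:3,3]
    return o+r*(h-o[2])/r[2]
def proj(d,p):
    c=d["pose"][:3,:3].T@(np.array(p,float)-d["pose"][:3,3]);K=d["K"]
    return K[0,0]*c[0]/-c[2]+K[0,2],-K[1,1]*c[1]/-c[2]+K[1,2]
def crop(d,u0,v0,u1,v1,name,s=4):
    im=cv2.resize(d["pixels"][v0:v1,u0:u1,::-1],None,fx=s,fy=s,interpolation=cv2.INTER_CUBIC);cv2.imwrite("pics/"+name,im)
E
python3 - <<'E'
from h import *
s=get_image("scene");d=get_image("side")
a=s["pixels"][165:305,180:380,::-1];b=d["pixels"][110:280,240:400,::-1]
a=cv2.resize(a,(600,420));b=cv2.resize(b,(160*3,170*3))
cv2.imwrite("pics/c1.png",a);cv2.imwrite("pics/c2.png",b)
for n,D in (("scene",s),("side",d)):
    P=cloud(D);px=D["pixels"].astype(int)
    sat=px.max(2)-px.min(2)
    # table z check
    print(n,"table z",np.nanmedian(P[...,2][(abs(P[...,0]-600)<100)&(abs(P[...,1]-250)<200)]))
    for nm,lo,hi in (("plate top",5,14),("bar",54,70)):
        m=(P[...,2]>lo)&(P[...,2]<hi)&(P[...,0]>250)&(P[...,0]<1000)&(abs(P[...,1])<600)
        N,L,S,C=cv2.connectedComponentsWithStats(m.astype(np.uint8))
        for i in range(1,N):
            if S[i,4]>15: q=P[L==i];print(nm,S[i].tolist(),np.median(q,0).round(1),q.min(0).round(),q.max(0).round(),px[L==i].mean(0).round())
E
```

```text
scene table z 0.3889995217988371
plate top [405, 180, 41, 12, 179] [264.6 507.3   9.3] [250. 453.   5.] [296. 599.  14.] [143. 129. 112.]
plate top [333, 186, 25, 33, 267] [285.4 231.5   8.2] [250. 196.   5.] [410. 279.  14.] [ 49. 119. 115.]
plate top [124, 200, 94, 17, 474] [ 309.  -374.2    6.7] [ 253. -498.    5.] [ 361. -192.   12.] [165. 146. 112.]
plate top [456, 220, 15, 14, 59] [479.6 588.9   7.6] [455. 570.   5.] [513. 600.  13.] [113.  30.  29.]
plate top [348, 227, 32, 49, 728] [598.6 247.3   8.2] [454. 208.   5.] [649. 288.  14.] [131. 129. 127.]
plate top [167, 232, 21, 11, 40] [ 462.1 -298.5    9.4] [ 428. -334.    5.] [ 468. -277.   14.] [39. 38. 38.]
plate top [419, 247, 22, 6, 48] [573.5 454.    9.8] [563. 423.   5.] [584. 483.  14.] [24. 40. 31.]
plate top [398, 282, 75, 26, 943] [734.  461.9   8.1] [696. 324.   5.] [785. 520.  14.] [ 53. 124. 119.]
plate top [322, 292, 17, 56, 496] [815.5 126.1  12.1] [699. 103.   5.] [865. 159.  14.] [67. 64. 65.]
plate top [103, 308, 31, 37, 361] [ 767.1 -404.9   11.8] [ 701. -433.    5.] [ 806. -383.   14.] [40. 39. 39.]
bar [3
[... 2266 characters left out ...]
659. -380.   69.] [48. 46. 44.]
bar [359, 126, 15, 9, 55] [ 507.9 -372.5   63. ] [ 487. -409.   54.] [ 549. -356.   70.] [103. 100. 100.]
bar [243, 196, 10, 7, 28] [773.9 138.8  62.6] [767. 120.  54.] [798. 145.  69.] [58. 58. 55.]
bar [262, 204, 10, 7, 30] [697.2 147.   62.2] [688. 132.  54.] [720. 152.  70.] [57. 57. 54.]
bar [232, 244, 9, 7, 37] [715.5 337.4  61. ] [705. 323.  54.] [726. 350.  66.] [48. 86. 81.]
bar [315, 247, 8, 8, 40] [462.4 250.   60.1] [451. 238.  54.] [477. 261.  68.] [93. 91. 89.]
bar [337, 248, 8, 8, 36] [395.1 225.3  60.8] [384. 216.  54.] [407. 236.  68.] [51. 91. 87.]
bar [267, 337, 9, 8, 58] [464.9 587.9  60.2] [453. 574.  54.] [479. 599.  67.] [105.  47.  43.]
```

View pics/c1.png

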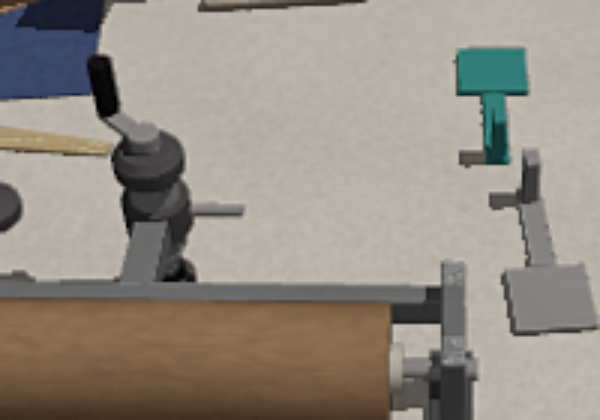

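View pics/c2.png

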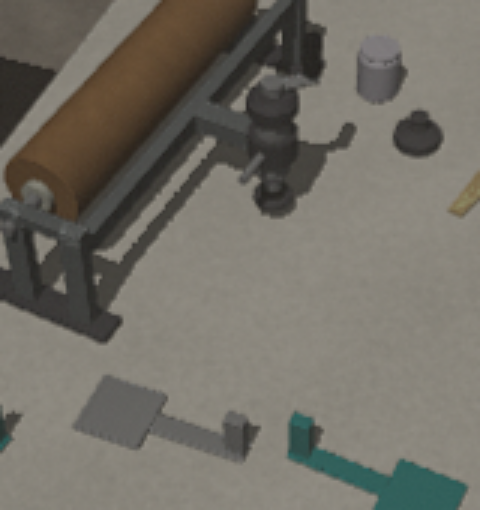

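```bash
python3 - <<'E'
from h import *
s=get_image("scene");d=get_image("side")
for n,D in (("scene",s),("side",d)):
    P=cloud(D);px=D["pixels"].astype(int)
    for nm,lo,hi,A in (("knob/top205-222",203,224,0),("gear top",192,202,0),("grip",222,285,0),("foot",25,75,0),("pin",75,130,0)):
        m=(P[...,2]>lo)&(P[...,2]<hi)&(P[...,0]>420)&(P[...,0]<655)&(P[...,1]>-230)&(P[...,1]<0)
        N,L,S,C=cv2.connectedComponentsWithStats(m.astype(np.uint8))
        for i in range(1,N):
            if S[i,4]>8: q=P[L==i];print(n,nm,S[i].tolist(),np.median(q,0).round(1),q.min(0).round(),q.max(0).round(),px[L==i].mean(0).round())
    # plate footprint
    m=(P[...,2]>4)&(P[...,2]<14)&(P[...,0]>440)&(P[...,0]<670)&(P[...,1]>190)&(P[...,1]<310)
    q=P[m][:,:2]
    r=cv2.minAreaRect(q[q[:,0]>560].astype(np.float32));print(n,"plate rect",r)
    m=(P[...,2]>57)&(P[...,2]<68)&(P[...,0]>440)&(P[...,0]<500)&(P[...,1]>220)&(P[...,1]<280)
    print("bar",cv2.minAreaRect(P[m][:,:2].astype(np.float32)))
E
```

```text
scene knob/top205-222 [212, 199, 22, 18, 179] [ 560.2 -125.1  212.6] [ 527. -160.  203.] [ 583. -102.  223.] [100.  98.  96.]
scene gear top [217, 208, 24, 16, 193] [ 579.5 -110.4  198.2] [ 544. -146.  192.] [597. -86. 201.] [66. 63. 64.]
scene grip [209, 183, 11, 19, 152] [ 535.4 -147.3  251. ] [ 520. -159.  223.] [ 542. -138.  272.] [23. 22. 23.]
scene foot [234, 249, 12, 10, 83] [ 575.2 -104.3   45.8] [ 548. -120.   30.] [586. -91.  72.] [52. 50. 50.]
scene pin [232, 233, 29, 26, 191] [581.5 -92.9 120.4] [ 567. -111.   77.] [654. -39. 130.] [78. 76. 76.]
scene pin [221, 236, 4, 8, 13] [ 581.8 -141.7  120.7] [ 574. -146.  107.] [ 590. -135.  130.] [36. 35. 36.]
scene plate rect ((614.1651611328125, 247.29586791992188), (106.70889282226562, 114.23883056640625), 0.5622323155403137)
bar ((465.1731262207031, 250.21453857421875), (15.304437637329102, 27.88313102722168), 82.04393768310547)
side knob/top205-222 [327, 132, 20, 11, 109] [ 551.1 -124.6  211.7] [ 518. -155.  203.] [ 578. -100.  222.] [83. 82. 79.]
side gear top [323, 138, 17, 11, 83] [ 558.8 -104.4  196.9] [ 535. -134.  192.] [593. -83. 202.] [60. 58. 56.]
side grip [341, 121, 7, 14, 84] [ 525.7 -143.5  252. ] [ 516. -162.  224.] [ 538. -135.  270.] [45. 43. 39.]
side foot [325, 169, 13, 12, 110] [ 558.9 -105.9   38.9] [ 539. -141.   25.] [587. -88.  73.] [54. 52. 50.]
side pin [318, 132, 3, 6, 9] [ 654.  -220.9  118.6] [ 653. -229.  107.] [ 655. -212.  128.] [47. 45. 42.]
side pin [308, 151, 32, 21, 219] [568.4 -98.7 117.1] [ 533. -131.   79.] [653. -38. 130.] [62. 61. 58.]
side plate rect ((613.7881469726562, 250.4283905029297), (107.98423767089844, 117.09950256347656), 1.3489362001419067)
bar ((464.38165283203125, 249.03152465820312), (17.21663475036621, 23.32305908203125), 89.82078552246094)
```

The enlarged crops show the bare-steel plate with its bar at about (465,249). The jack axis is at about (566,-115), the crank grip at about (531,-147), and a lever sticks out towards +y at z of about 120. I'll go over the plate and use the wrist camera to refine these.

arm_command([
  [[-439,-377,-69,0,0,-82],[-439,-377,-69,0,0,-82],[-439,-377,-69,0,0,-82],[-439,-377,-69,0,0,-82],[-439,-377,-69,0,0,-82],[-439,-377,-69,0,0,-82],[-439,-377,-69,0,0,-82],[-439,-377,-69,0,0,-82],[-439,-377,-69,0,0,-82],[-439,-377,-69,0,0,-82],[-439,-377,-69,0,0,-82],[-439,-377,-69,0,0,-82],[-439,-377,-69,0,0,-82],[-439,-377,-69,0,0,-82],[-439,-377,-69,0,0,-82],[-439,-377,-69,0,0,-82],[-439,-377,-69,0,0,-82]],
], claw=1)

```text
clock: 1.77
eef_pos: [420.1, -100.0, 300.2]
tool_rot: [3.141, 0.001, 0.138]
force: [-1.2, -1.2, -0.5]
width: 85.6
```

arm_command([
  [[98,-340,50,0,0,-82],[98,-340,50,0,0,-82],[98,-340,50,0,0,-82],[98,-340,50,0,0,-82],[98,-340,50,0,0,-82],[98,-340,50,0,0,-82],[98,-340,50,0,0,-82],[98,-340,50,0,0,-82],[98,-340,50,0,0,-82],[98,-340,50,0,0,-82],[98,-340,50,0,0,-82],[98,-340,50,0,0,-82],[98,-340,50,0,0,-82],[98,-340,50,0,0,-82]],
])

```text
clock: 2.93
eef_pos: [471.4, 248.7, 249.8]
tool_rot: [-3.141, 0.001, 1.564]
force: [0.4, 0.1, -0.2]
width: 85.2
```

```bash
python3 - <<'E'
from h import *
d=get_image("wrist");cv2.imwrite("pics/w1.png",d["pixels"][:,:,::-1]);np.save("pics/w1.npy",d,allow_pickle=True)
st=sensors.read_state();print(st["eef_pos"],st["tool_rot"],st["qpos"].round(2),st["force"])
P=cloud(d)
m=(P[...,2]>4)&(P[...,2]<14)&(P[...,0]>565)&(P[...,0]<680)&(P[...,1]>180)&(P[...,1]<320)
q=P[m][:,:2].astype(np.float32);print("plate",len(q),cv2.minAreaRect(q),q.min(0),q.max(0))
m=(P[...,2]>57)&(P[...,2]<68)&(P[...,0]>430)&(P[...,0]<510)&(P[...,1]>220)&(P[...,1]<280)
q=P[m].astype(np.float32);print("bar",len(q),cv2.minAreaRect(q[:,:2]),q.min(0),q.max(0))
E
```

```text
[471.28687372 249.06577751 249.98155845] [-3.14130728e+00  9.72144413e-04  1.56486917e+00] [ 0.02  0.56 -0.87  1.8   0.5   1.01  0.52] [ 0.08842253 -0.24598091  0.00629196]
plate 2566 ((604.6028442382812, 245.73153686523438), (79.88175964355469, 79.1771469116211), 89.64375305175781) [565.00476 205.63736] [644.3411  285.67267]Traceback (most recent call last):
  File "<stdin>", line 8, in <module>
cv2.error: OpenCV(4.12.0) /io/opencv/modules/imgproc/src/convhull.cpp:143: error: (-215:Assertion failed) total >= 0 && (depth == CV_32F || depth == CV_32S) in function 'convexHull'
```

View pics/w1.png

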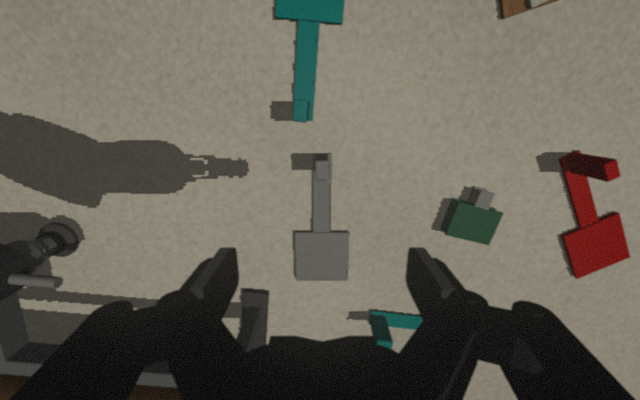

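```bash
python3 - <<'E'
from h import *
d=np.load("pics/w1.npy",allow_pickle=True).item()
P=cloud(d)
for v in range(148,240,8): print(v,[P[v,u].round(0).tolist() for u in (316,322,328)])
m=(P[...,2]>20)&(P[...,2]<80);m[:140]=0;m[190:]=0;m[:,:300]=0;m[:,345:]=0
q=P[m];print(len(q),q.min(0),q.max(0),np.median(q,0))
g=(P[...,2]>3)&(P[...,2]<12)&(P[...,1]>215)&(P[...,1]<285)&(P[...,0]>485)&(P[...,0]<560)
q=P[g];print("tongue fit",len(q),np.polyfit(q[:,0],q[:,1],1),q[:,1].min(),q[:,1].max())
m=(P[...,2]>4)&(P[...,2]<14)&(P[...,0]>540)&(P[...,0]<680)&(P[...,1]>180)&(P[...,1]<320)&((abs(P[...,1]-246)>16))
q=P[m][:,:2].astype(np.float32);print("plate",len(q),cv2.minAreaRect(q),q.min(0),q.max(0))
E
```

```text
148 [[446.0, 240.0, -2.0], [445.0, 248.0, 1.0], [445.0, 256.0, 0.0]]
156 [[452.0, 240.0, 29.0], [452.0, 248.0, 30.0], [455.0, 256.0, 6.0]]
164 [[456.0, 241.0, 61.0], [456.0, 248.0, 62.0], [466.0, 256.0, 6.0]]
172 [[466.0, 241.0, 61.0], [466.0, 248.0, 62.0], [478.0, 256.0, 5.0]]
180 [[488.0, 239.0, 7.0], [489.0, 248.0, 5.0], [488.0, 256.0, 6.0]]
188 [[500.0, 239.0, 5.0], [500.0, 248.0, 5.0], [500.0, 256.0, 7.0]]
196 [[511.0, 239.0, 6.0], [512.0, 247.0, 5.0], [511.0, 256.0, 6.0]]
204 [[523.0, 239.0, 6.0], [524.0, 247.0, 4.0], [523.0, 256.0, 5.0]]
212 [[536.0, 239.0, 4.0], [535.0, 247.0, 5.0], [536.0, 256.0, 5.0]]
220 [[548.0, 239.0, 5.0], [548.0, 247.0, 5.0], [547.0, 256.0, 6.0]]
228 [[560.0, 238.0, 6.0], [560.0, 247.0, 5.0], [560.0, 256.0, 5.0]]
236 [[572.0, 238.0, 7.0], [572.0, 247.0, 7.0], [571.0, 256.0, 9.0]]
321 [451.29428916 238.99499018  20.70930146] [474.68340081 254.19976172  63.47854336] [459.76398154 246.65444486  61.11297294]
tongue fit 903 [4.33513199e-03 2.44083027e+02] 233.36673988873386 258.81382155126937
plate 1515 ((604.6231689453125, 245.7313995361328), (79.88175964355469, 79.13651275634766), 89.64375305175781) [564.98456 205.63736] [644.3411  285.67267]
```

arm_command([
  [[-2.5,-8.3,150,0,0,0],[-2.5,-8.3,150,0,0,0],[-2.5,-8.3,150,0,0,0],[-2.5,-8.3,150,0,0,0],[-2.5,-8.3,165,0,0,0],[-2.5,-8.3,180,0,0,0],[-2.5,-8.3,195,0,0,0],[-2.5,-8.3,210,0,0,0],[-2.5,-8.3,225,0,0,0],[-2.5,-8.3,225,0,0,0],[-2.5,-8.3,225,0,0,0]],
], claw=1)

```text
clock: 3.9
eef_pos: [462.4, 247.5, 25.1]
tool_rot: [-3.141, 0.001, 1.568]
force: [0.1, 0.5, 0.0]
width: 85.4
```

```bash
python3 - <<'E'
from h import *
d=get_image("wrist");cv2.imwrite("pics/w2.png",d["pixels"][:,:,::-1])
E
```

```text
(no output)
```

View pics/w2.png

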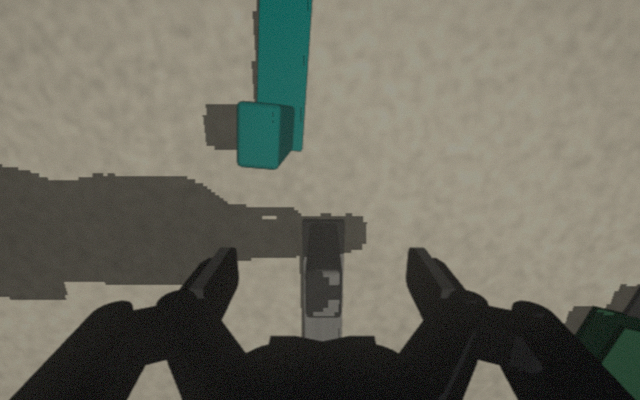

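arm_command([
  [[0,0,0,0,0,0],[0,0,0,0,0,0],[0,0,0,0,0,0],[0,0,0,0,0,0],[0,0,0,0,0,0],[0,0,0,0,0,0],[0,0,0,0,0,0],[0,0,0,0,0,0]],
], claw=-1)

```text
clock: 4.62
eef_pos: [462.5, 248.1, 25.7]
tool_rot: [3.141, 0.0, 1.569]
force: [-0.6, -1.3, 6.9]
width: 15.2
```

```bash
python3 - <<'E'
from h import *
print(sensors.read_state())
for n in("side","scene"):
    d=get_image(n);P=cloud(d)
    # head cylinder 140-199 region: silhouette of gear head top ring z 190-201
    m=(P[...,2]>150)&(P[...,2]<196)&(P[...,0]>510)&(P[...,0]<640)&(P[...,1]>-180)&(P[...,1]<-60)
    q=P[m];print(n,len(q),q.min(0).round(1),q.max(0).round(1))
    # cylinder fit to side points (radius 32)
    from scipy.optimize import least_squares
    for lo,hi,R in((165,192,32),(30,60,None),(203,224,None)):
        m=(P[...,2]>lo)&(P[...,2]<hi)&(P[...,0]>520)&(P[...,0]<620)&(P[...,1]>-160)&(P[...,1]<-75)
        q=P[m]
        if R: f=least_squares(lambda c:np.hypot(q[:,0]-c[0],q[:,1]-c[1])-R,[566,-115],loss="soft_l1");print(lo,len(q),f.x,np.std(f.fun))
        else: print(lo,len(q),q.min(0),q.max(0))
E
```

```text
{'clock': 4.6167, 'qpos': array([-0.18016858,  0.84556332, -0.56725761,  2.00143646,  0.87080808,
        0.55420796,  0.19868977]), 'qd': array([-7.83990363e-04, -4.08718091e-04, -5.29239630e-05,  5.13451599e-04,
        3.12490929e-05,  6.61040210e-04,  8.66043692e-04]), 'tau': array([ -0.53505991, -49.50777769,  -7.52234727,  -7.77367026,
         0.20789112,  -0.38301545,   0.15290635]), 'eef_pos': array([462.53457749, 248.07151361,  25.67428018]), 'tool_rot': array([3.14117795e+00, 2.70922097e-04, 1.56876030e+00]), 'force': array([-0.61955788, -1.31559235,  6.89718632]), 'torque': array([-0.18358536,  0.15332305, -0.13698214]), 'width': 15.226211901077702}Traceback (most recent call last):
  File "<stdin>", line 7, in <module>
    return umr_minimum(a, axis, None, out, keepdims, initial, where)
ValueError: zero-size array to reduction operation minimum which has no identity
```

```bash
python3 - <<'E'
from h import *
from scipy.optimize import least_squares
d=get_image("scene");P=cloud(d)
for lo,hi,R in((160,192,32),(194,202,0),(15,75,0),(203,224,0),(224,275,0)):
        m=(P[...,2]>lo)&(P[...,2]<hi)&(P[...,0]>500)&(P[...,0]<620)&(P[...,1]>-175)&(P[...,1]<-75)
        q=P[m]
        if R: f=least_squares(lambda c:np.hypot(q[:,0]-c[0],q[:,1]-c[1])-R,[566,-115],loss="soft_l1");print(lo,len(q),f.x,np.std(f.fun))
        else: print(lo,len(q),q.min(0).round(1),q.max(0).round(1))
v,u=np.where((P[...,2]>200)&(P[...,0]>500)&(P[...,0]<620)&(P[...,1]>-175)&(P[...,1]<-75))
for h in (199,215,268): print(h,proj(d,(566,-115,h)))
crop(d,190,170,270,260,"c3.png",7)
E
```

```text
160 154 [ 564.19039403 -115.8612216 ] 2.94455618950424
194 162 [ 526.  -158.7  194.1] [597.8 -85.8 202. ]
15 84 [ 546.  -120.6   29.9] [583.6 -90.7  72.3]
203 183 [ 523.9 -160.7  203.2] [ 588.9 -102.   223.1]
224 143 [ 518.2 -159.2  224.3] [ 543.7 -137.6  271.1]
199 (np.float64(228.60859014558673), np.float64(213.4700896496022))
215 (np.float64(227.76340798410004), np.float64(208.9393653200241))
268 (np.float64(224.85164366992456), np.float64(193.33042085646974))
```

View pics/c3.png

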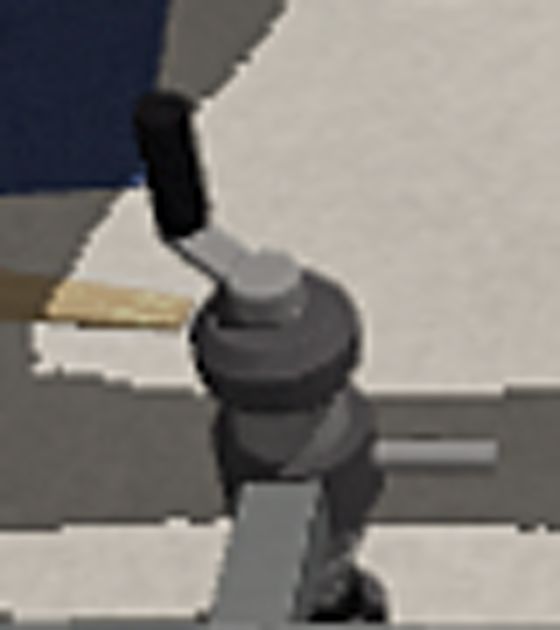

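arm_command([
  [[-15,0,0,0,0,0],[-35,-3,0,0,0,0],[-60,-6,0,0,0,0],[-85,-9,0,0,0,0],[-110,-12,0,0,0,0],[-135,-15,0,0,0,0],[-160,-18,0,0,0,0],[-185,-21,0,0,0,0],[-210,-24,0,0,0,0],[-235,-27,0,0,0,0],[-260,-30,0,0,0,0],[-280,-33,0,0,0,0],[-300,-36,0,0,0,0],[-320,-38,0,0,0,0],[-335,-38.5,0,0,0,0],[-348,-38.5,0,0,0,0],[-357,-38.5,0,0,0,0],[-362,-38.5,0,0,0,0],[-362,-38.5,0,0,0,0]],
])

```text
clock: 6.3
eef_pos: [424.2, -112.4, 25.6]
tool_rot: [3.139, -0.004, 1.572]
force: [1.0, 3.1, 4.5]
width: 15.6
```

```bash
python3 - <<'E'
from h import *
st=sensors.read_state();print(st["eef_pos"],st["tool_rot"],st["qpos"].round(2),st["force"],st["torque"])
for n in("side","scene","wrist"):
    d=get_image(n);np.save(f"pics/{n}3.npy",d,allow_pickle=True);cv2.imwrite(f"pics/{n}3.png",d["pixels"][:,:,::-1])
E
```

```text
[ 424.17128888 -112.39932741   25.64560568] [ 3.13865752 -0.00387012  1.57158554] [ 0.53  0.78 -0.49  2.23  1.07  0.38  0.7 ] [0.98888021 3.08021918 4.4980373 ] [ 0.65603181 -0.01280014  0.33496476]
```

View pics/side3.png

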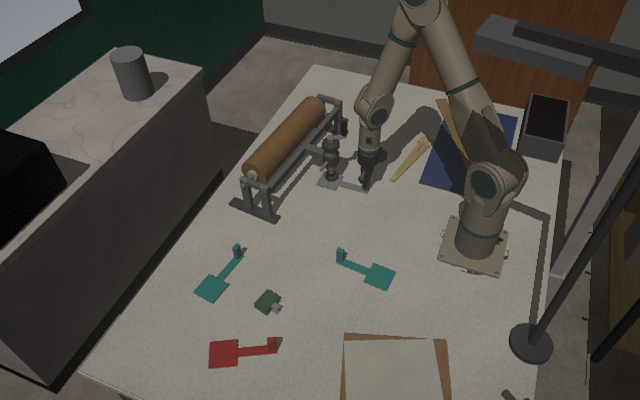

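View pics/scene3.png

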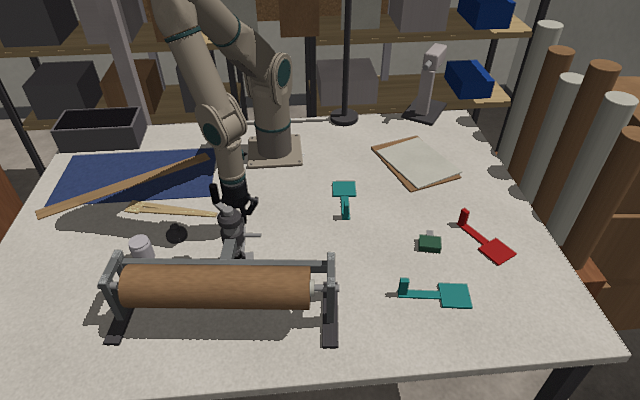

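View pics/wrist3.png

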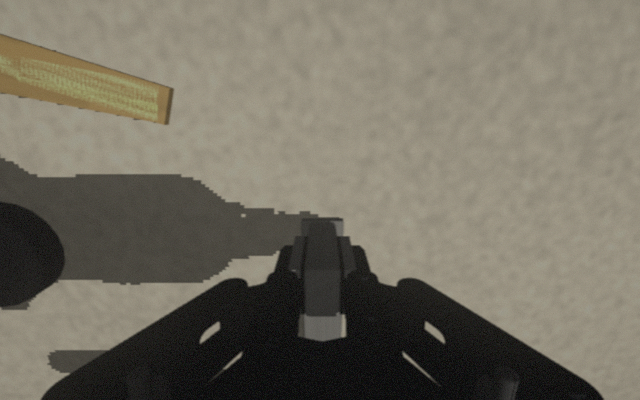

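```bash
python3 - <<'E'
from h import *
d=np.load("pics/side3.npy",allow_pickle=True).item();P=cloud(d)
crop(d,290,110,400,210,"c4.png",7)
m=(P[...,2]>4)&(P[...,2]<13)&(P[...,0]>510)&(P[...,0]<620)&(P[...,1]>-170)&(P[...,1]<-50)
q=P[m][:,:2].astype(np.float32);print(len(q),cv2.minAreaRect(q),q.min(0),q.max(0))
for p in [(606,-73,8),(526,-73,8),(606,-153,8),(526,-153,8),(566,-114,215),(566,-114,8)]: print(p,((np.array(proj(d,p))-[290,110])*7).round())
E
```

```text
253 ((565.1015014648438, -108.4166488647461), (114.72634887695312, 108.88851928710938), 89.06786346435547) [ 510.69263 -165.60626] [619.8216   -50.797035]
(606, -73, 8) [185. 516.]
(526, -73, 8) [323. 555.]
(606, -153, 8) [241. 421.]
(526, -153, 8) [375. 457.]
(566, -114, 215) [281. 193.]
(566, -114, 8) [282. 485.]
```

View pics/c4.png

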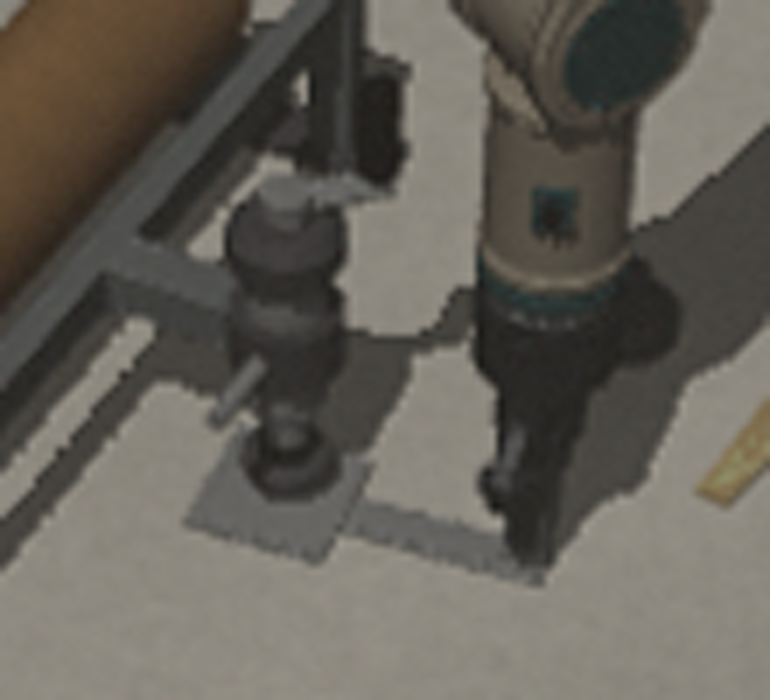

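arm_command([
  [[-1,0,0,0,0,0],[-2,0,0,0,0,0],[-2,0,0,0,0,0],[-2,0,0,0,0,0]],
])

```text
clock: 6.78
eef_pos: [424.2, -112.6, 25.7]
tool_rot: [3.139, -0.005, 1.573]
force: [-0.3, 8.7, 5.6]
width: 15.3
```

arm_command([
  [[0,0,0,0,0,0],[0,0,0,0,0,0],[0,0,0,0,0,0],[0,0,0,0,0,0],[0,0,0,0,0,0],[0,0,0,0,0,0]],
], claw=1)

```text
clock: 7.28
eef_pos: [423.2, -116.1, 25.2]
tool_rot: [-3.141, 0.0, 1.569]
force: [0.3, 0.7, 0.7]
width: 84.6
```

arm_command([
  [[0,0,-15,0,0,0],[0,0,-40,0,0,0],[0,0,-80,0,0,0],[0,0,-120,0,0,0],[0,0,-160,0,0,0],[0,0,-200,0,0,0],[0,0,-240,0,0,0],[0,0,-280,0,0,0],[0,0,-310,0,0,0],[0,0,-310,0,0,0],[0,0,-310,0,0,0]],
])

```text
clock: 8.2
eef_pos: [423.9, -116.2, 336.6]
tool_rot: [3.139, 0.002, 1.568]
force: [-0.1, 0.3, -0.6]
width: 85.4
```

```bash
python3 - <<'E'
from h import *
for n in("side","scene","wrist"):
    d=get_image(n);np.save(f"pics/{n}4.npy",d,allow_pickle=True);cv2.imwrite(f"pics/{n}4.png",d["pixels"][:,:,::-1])
P=cloud(d)
for nm,lo,hi in(("plate",5,12),("bar",56,68),("foot",20,60),("head",190,203),("hub",211,220),("grip",255,275)):
    m=(P[...,2]>lo)&(P[...,2]<hi)&(P[...,0]>400)&(P[...,0]<620)&(P[...,1]>-180)&(P[...,1]<-50)
    q=P[m]
    if len(q): print(nm,len(q),q.min(0).round(1),q.max(0).round(1),np.median(q,0).round(1))
crop(np.load("pics/side4.npy",allow_pickle=True).item(),290,110,400,210,"c5.png",7)
E
```

```text
plate 1610 [ 413.2 -153.3    5. ] [605.8 -73.5  11.3] [ 534.8 -110.2    6.9]
bar 181 [ 413.3 -121.9   56.9] [ 552.5 -106.6   66.1] [ 425.1 -114.    61.4]
foot 465 [ 412.9 -142.8   20.7] [576.5 -94.9  60. ] [ 551.2 -117.1   35. ]
head 990 [ 518.1 -151.7  190. ] [590.3 -86.7 202.9] [ 551.3 -108.1  197.4]
hub 542 [ 516.1 -161.4  211. ] [ 577.7 -105.   220. ] [ 560.7 -120.3  215.4]
grip 578 [ 515.8 -161.3  255.1] [ 537.4 -140.3  269.1] [ 523.1 -150.4  267. ]
```

View pics/wrist4.png

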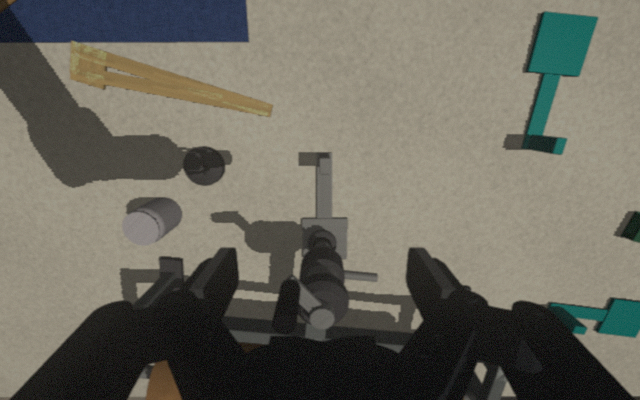

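View pics/c5.png

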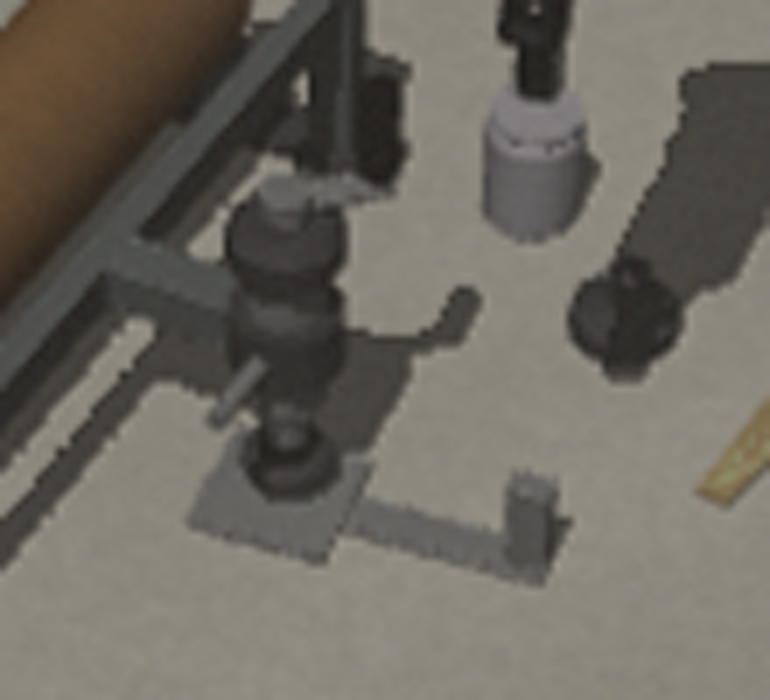

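```bash
python3 - <<'E'
from h import *
d=np.load("pics/wrist4.npy",allow_pickle=True).item();P=cloud(d)
crop(d,260,200,380,340,"c6.png",5)
def ext(lo,hi,x0,x1,y0,y1):
    m=(P[...,2]>lo)&(P[...,2]<hi)&(P[...,0]>x0)&(P[...,0]<x1)&(P[...,1]>y0)&(P[...,1]<y1);q=P[m];print(lo,hi,len(q),q.min(0).round(1),q.max(0).round(1))
    return q
ext(22,45,530,600,-150,-90)
ext(45,60,530,600,-150,-90)
ext(140,185,530,600,-160,-70);ext(194,201,530,600,-146,-70)
q=ext(212,218,548,600,-135,-95)
print(ray(d,321,318,215))
q=ext(262,272,505,545,-170,-130);print(cv2.minEnclosingCircle(q[:,:2].astype(np.float32)))
s=np.load("pics/scene4.npy",allow_pickle=True).item()
print(ray(s,228.3,208.9,215)); e=np.load("pics/side4.npy",allow_pickle=True).item()
print(ray(e,290+283/7,110+187/7,215))
E
```

```text
22 45 329 [ 539.9 -142.8   25.4] [576.5 -94.9  44.7]
45 60 83 [ 548.7 -133.7   45.1] [ 563.5 -103.9   59.1]
140 185 403 [ 532.7 -142.4  140. ] [559.2 -87.  185. ]
194 201 723 [ 535.1 -145.   194. ] [589.5 -90.5 200.5]
212 218 446 [ 550.9 -131.3  212.1] [ 577.7 -105.   217.3]
[ 563.82298635 -118.16949768  215.        ]
262 272 464 [ 515.8 -161.2  262. ] [ 537.4 -140.7  269.1]
((526.614501953125, -151.38204956054688), 11.110430717468262)
[ 565.97955904 -113.61634559  215.        ]
[ 566.4912618 -118.6027888  215.       ]
```

View pics/c6.png

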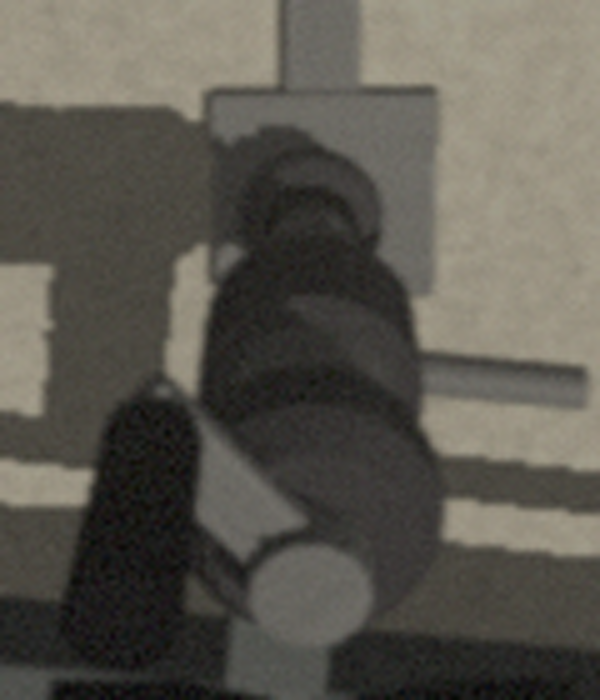

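arm_command([
  [[-12,34,0,0,0,0],[-24,68,0,0,0,0],[-34.3,102.8,0,0,0,0],[-34.3,102.8,0,0,0,0],[-34.3,102.8,30,0,0,0],[-34.3,102.8,55,0,0,0],[-34.3,102.8,75,0,0,0],[-34.3,102.8,90,0,0,0],[-34.3,102.8,104,0,0,0],[-34.3,102.8,113.5,0,0,0],[-34.3,102.8,113.5,0,0,0],[-34.3,102.8,113.5,0,0,0]],
])

```text
clock: 9.35
eef_pos: [525.6, -149.8, 221.1]
tool_rot: [-3.14, -0.001, 1.57]
force: [-0.4, -0.3, 0.7]
width: 85.3
```

```bash
python3 - <<'E'
from h import *
st=sensors.read_state();print(st["eef_pos"],st["tool_rot"],st["qpos"].round(2),st["force"])
d=get_image("wrist");cv2.imwrite("pics/w5.png",d["pixels"][:,:,::-1])
E
```

```text
[ 525.61772041 -149.78351982  221.06930006] [-3.13984915e+00 -8.65527868e-04  1.56998695e+00] [ 0.79  0.63 -0.9   1.8   0.58  1.    1.23] [-0.40440467 -0.33727158  0.74361393]
```

View pics/w5.png

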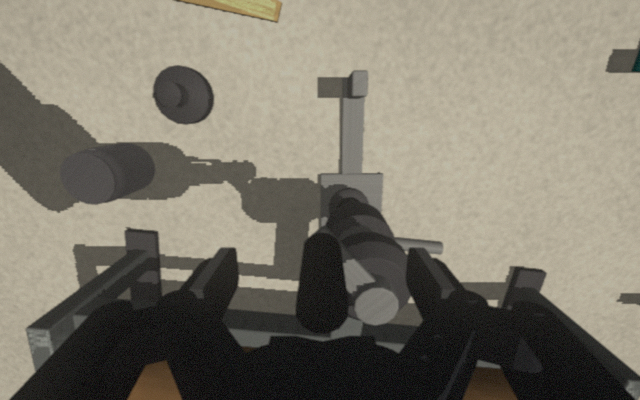

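arm_command([
  [[0,0,0,0,0,0],[0,0,0,0,0,0],[0,0,0,0,0,0],[0,0,0,0,0,0],[0,0,0,0,0,0],[0,0,0,0,0,0],[0,0,0,0,0,0]],
], claw=-1)

```text
clock: 9.98
eef_pos: [526.2, -150.0, 222.3]
tool_rot: [3.141, 0.0, 1.569]
force: [-1.1, 0.5, 3.5]
width: 20.9
```

```bash
cat > t.py <<'E'
from h import *
import sys
st=sensors.read_state();p=st["eef_pos"];C=np.array([564.5,-117.5])
r=p[:2]-C;a=np.degrees(np.arctan2(r[1],r[0]));R=np.hypot(*r);u=r/R;t=np.array([u[1],-u[0]]) # cw tangent
F=st["force"];print("p",p.round(1),"ang",a.round(1),"R",R.round(1),"F",F.round(1),"tan",(F[:2]@t).round(2),"rad",(F[:2]@u).round(2),"w",round(st["width"],1),"q",st["qpos"].round(2),"rot",st["tool_rot"].round(3),"clk",st["clock"])
E
python3 t.py
```

```text
p [ 526.2 -150.   222.3] ang -139.7 R 50.2 F [-1.1  0.5  3.5] tan 1.1 rad 0.52 w 20.9 q [ 0.79  0.63 -0.9   1.8   0.58  1.    1.23] rot [3.141 0.    1.569] clk 9.9833
```

```bash
python3 - <<'E'
import numpy as np
R=50
a0=-139.7
def tab(a0,st,n):
    A=np.radians(a0-st*np.arange(1,n+1));b=np.radians(a0)
    print(a0,[[round(R*(np.sin(x)-np.sin(b)),1),round(R*(np.cos(x)-np.cos(b)),1),0,0,0,0] for x in A])
tab(a0,10,9);tab(a0-90,10,9)
E
```

```text
-139.7 [[np.float64(7.1), np.float64(-5.0), 0, 0, 0, 0], [np.float64(15.0), np.float64(-8.8), 0, 0, 0, 0], [np.float64(23.4), np.float64(-11.1), 0, 0, 0, 0], [np.float64(32.1), np.float64(-11.9), 0, 0, 0, 0], [np.float64(40.8), np.float64(-11.2), 0, 0, 0, 0], [np.float64(49.2), np.float64(-8.9), 0, 0, 0, 0], [np.float64(57.1), np.float64(-5.3), 0, 0, 0, 0], [np.float64(64.3), np.float64(-0.3), 0, 0, 0, 0], [np.float64(70.5), np.float64(5.8), 0, 0, 0, 0]]
-229.7 [[np.float64(5.0), np.float64(7.1), 0, 0, 0, 0], [np.float64(8.8), np.float64(15.0), 0, 0, 0, 0], [np.float64(11.1), np.float64(23.4), 0, 0, 0, 0], [np.float64(11.9), np.float64(32.1), 0, 0, 0, 0], [np.float64(11.2), np.float64(40.8), 0, 0, 0, 0], [np.float64(8.9), np.float64(49.2), 0, 0, 0, 0], [np.float64(5.3), np.float64(57.1), 0, 0, 0, 0], [np.float64(0.3), np.float64(64.3), 0, 0, 0, 0], [np.float64(-5.8), np.float64(70.5), 0, 0, 0, 0]]
```

First quarter turn clockwise: -140° goes to 180° (the -x side) and then towards +y.

arm_command([
  [[7,-5,0,0,0,0],[15,-8.8,0,0,0,0],[23.4,-11,0,0,0,0],[32,-12,0,0,0,0],[41,-11.2,0,0,0,0],[49,-9,0,0,0,0],[57,-5.3,0,0,0,0],[64.3,-0.3,0,0,0,0],[70.5,5.8,0,0,0,0]],
])

```text
clock: 10.73
eef_pos: [529.0, -80.9, 222.1]
tool_rot: [-3.136, 0.004, 1.568]
force: [-8.7, -3.6, 11.3]
width: 20.4
```

```bash
python3 t.py
```

```text
p [529.  -80.9 222.1] ang 134.2 R 51.0 F [-8.7 -3.6 11.3] tan -8.72 rad 3.51 w 20.4 q [ 0.67  0.62 -0.89  1.83  0.58  0.99  1.1 ] rot [-3.136  0.004  1.568] clk 10.7333
```

arm_command([
  [[5,7,0,0,0,0],[8.8,15,0,0,0,0],[11.1,23.4,0,0,0,0],[12,32,0,0,0,0],[11.2,41,0,0,0,0],[9,49,0,0,0,0],[5.3,57,0,0,0,0],[0.3,64.3,0,0,0,0],[-5.8,70.5,0,0,0,0]],
])

```text
clock: 11.48
eef_pos: [600.6, -83.0, 222.2]
tool_rot: [-3.137, -0.002, 1.572]
force: [-5.8, 4.0, 7.1]
width: 20.7
```

```bash
python3 t.py; python3 - <<'E'
import numpy as np
R=50
def tab(a0,st,n):
    A=np.radians(a0-st*np.arange(1,n+1));b=np.radians(a0)
    print(a0,[[float(round(R*(np.sin(x)-np.sin(b)),1)),float(round(R*(np.cos(x)-np.cos(b)),1)),0,0,0,0] for x in A])
a0=-139.7-180
tab(a0,7,4);tab(a0-28,7,4);tab(a0-56,7,4);tab(a0-84,7,4);tab(a0-112,7,4);
E
```

```text
p [600.6 -83.  222.2] ang 43.7 R 49.9 F [-5.8  4.   7.1] tan -6.89 rad -1.41 w 20.7 q [ 0.6   0.71 -0.87  1.64  0.59  1.08  1.13] rot [-3.137e+00 -2.000e-03  1.572e+00] clk 11.4833
-319.7 [[-4.9, 3.7, 0, 0, 0, 0], [-10.2, 6.7, 0, 0, 0, 0], [-15.8, 9.1, 0, 0, 0, 0], [-21.7, 10.7, 0, 0, 0, 0]]
-347.7 [[-6.0, 0.9, 0, 0, 0, 0], [-12.1, 1.1, 0, 0, 0, 0], [-18.2, 0.6, 0, 0, 0, 0], [-24.2, -0.7, 0, 0, 0, 0]]
-375.7 [[-5.8, -2.0, 0, 0, 0, 0], [-11.2, -4.7, 0, 0, 0, 0], [-16.4, -8.0, 0, 0, 0, 0], [-21.0, -12.0, 0, 0, 0, 0]]
-403.7 [[-4.1, -4.5, 0, 0, 0, 0], [-7.7, -9.4, 0, 0, 0, 0], [-10.7, -14.8, 0, 0, 0, 0], [-12.9, -20.4, 0, 0, 0, 0]]
-431.7 [[-1.6, -5.9, 0, 0, 0, 0], [-2.4, -12.0, 0, 0, 0, 0], [-2.5, -18.1, 0, 0, 0, 0], [-1.8, -24.1, 0, 0, 0, 0]]
```

arm_command([
  [[-4.9,3.7,0,0,0,0],[-10.2,6.7,0,0,0,0],[-15.8,9.1,0,0,0,0],[-21.7,10.7,0,0,0,0]],
])

```text
clock: 11.82
eef_pos: [611.9, -103.3, 222.3]
tool_rot: [-3.139, -0.005, 1.572]
force: [-5.1, 6.6, 4.0]
width: 20.3
```

```bash
python3 t.py; python3 -c "
from h import *
crop(get_image('side'),290,110,400,210,'c7.png',7)"
```

```text
p [ 611.9 -103.3  222.3] ang 16.7 R 49.5 F [-5.1  6.6  4. ] tan -7.8 rad -2.99 w 20.3 q [ 0.62  0.73 -0.86  1.6   0.6   1.1   1.17] rot [-3.139 -0.005  1.572] clk 11.8167
```

View pics/c7.png

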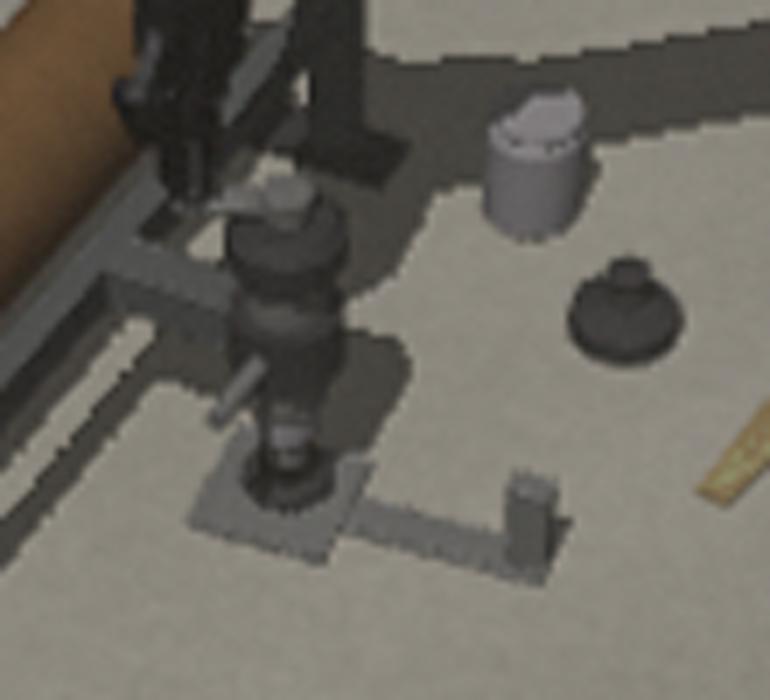

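arm_command([
  [[-6,0.9,0,0,0,0],[-12.1,1.1,0,0,0,0]],
])

```text
clock: 12.03
eef_pos: [613.7, -114.4, 222.3]
tool_rot: [-3.141, -0.006, 1.573]
force: [-2.9, 7.0, 3.1]
width: 21.1
```

```bash
python3 t.py
```

```text
p [ 613.7 -114.4  222.3] ang 3.6 R 49.3 F [-2.9  7.   3.1] tan -7.19 rad -2.41 w 21.1 q [ 0.63  0.73 -0.86  1.59  0.6   1.11  1.19] rot [-3.141 -0.006  1.573] clk 12.0333
```

Still running free. Another 14°.

arm_command([
  [[-6.1,-0.5,0,0,0,0],[-12.1,-1.8,0,0,0,0]],
])

```text
clock: 12.2
eef_pos: [612.8, -126.7, 222.3]
tool_rot: [3.14, -0.006, 1.573]
force: [-0.2, 7.9, 1.1]
width: 20.7
```

```bash
python3 t.py
```

```text
p [ 612.8 -126.7  222.3] ang -10.8 R 49.1 F [-0.2  7.9  1.1] tan -7.7 rad -1.72 w 20.7 q [ 0.65  0.74 -0.86  1.58  0.6   1.11  1.21] rot [ 3.14  -0.006  1.573] clk 12.2
```

arm_command([
  [[-5.8,-2,0,0,0,0],[-11.2,-4.7,0,0,0,0]],
])

```text
clock: 12.37
eef_pos: [609.0, -138.1, 222.4]
tool_rot: [3.138, -0.006, 1.573]
force: [2.7, 7.3, -0.4]
width: 20.5
```

```bash
python3 t.py
```

```text
p [ 609.  -138.1  222.4] ang -24.9 R 49.1 F [ 2.7  7.3 -0.4] tan -7.77 rad -0.64 w 20.5 q [ 0.67  0.73 -0.87  1.59  0.6   1.1   1.23] rot [ 3.138 -0.006  1.573] clk 12.3667
```

arm_command([
  [[-5.2,-3.3,0,0,0,0],[-9.8,-7.3,0,0,0,0]],
])

```text
clock: 12.53
eef_pos: [602.5, -148.5, 222.4]
tool_rot: [3.136, -0.006, 1.572]
force: [4.2, 6.6, -1.4]
width: 20.7
```

```bash
python3 t.py
```

```text
p [ 602.5 -148.5  222.4] ang -39.2 R 49.0 F [ 4.2  6.6 -1.4] tan -7.77 rad -0.87 w 20.7 q [ 0.7   0.73 -0.87  1.6   0.6   1.09  1.24] rot [ 3.136 -0.006  1.572] clk 12.5333
```

arm_command([
  [[-4.1,-4.5,0,0,0,0],[-7.7,-9.4,0,0,0,0]],
])

```text
clock: 12.7
eef_pos: [594.1, -156.6, 222.5]
tool_rot: [3.134, -0.005, 1.572]
force: [7.2, 5.3, -3.2]
width: 20.5
```

```bash
python3 t.py; python3 -c "
from h import *
crop(get_image('side'),290,110,400,210,'c8.png',7)"
```

```text
p [ 594.1 -156.6  222.5] ang -52.9 R 49.1 F [ 7.2  5.3 -3.2] tan -8.92 rad 0.1 w 20.5 q [ 0.72  0.72 -0.87  1.62  0.6   1.08  1.25] rot [ 3.134 -0.005  1.572] clk 12.7
```

View pics/c8.png

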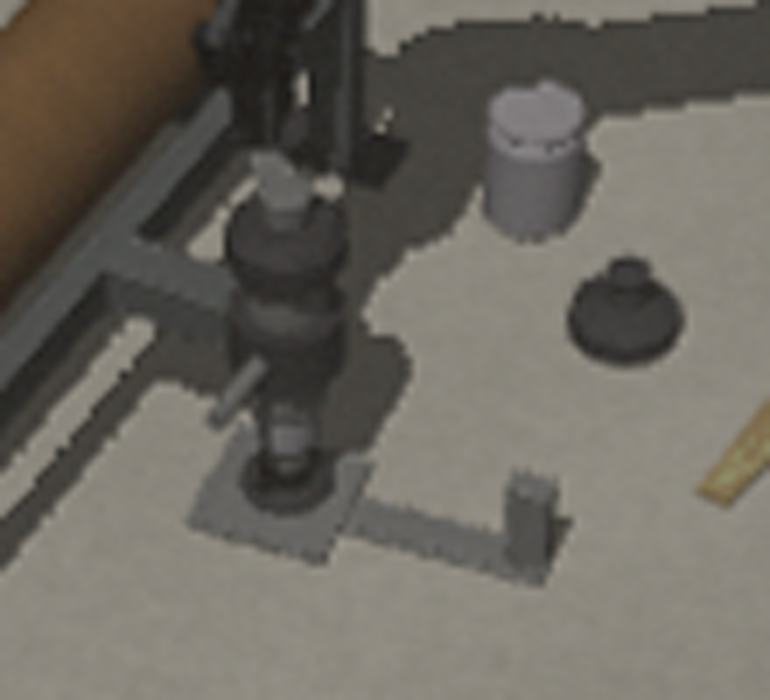

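arm_command([
  [[-3,-5.3,0,0,0,0],[-3,-5.3,0,0,0,0]],
])

```text
clock: 12.92
eef_pos: [588.2, -160.6, 222.4]
tool_rot: [3.135, -0.004, 1.571]
force: [5.3, 4.4, -1.9]
width: 21.0
```

```bash
python3 t.py
```

```text
p [ 588.2 -160.6  222.4] ang -61.2 R 49.1 F [ 5.3  4.4 -1.9] tan -6.73 rad -1.34 w 21.0 q [ 0.73  0.71 -0.87  1.64  0.6   1.08  1.26] rot [ 3.135 -0.004  1.571] clk 12.9167
```

arm_command([
  [[-2.3,-5.7,0,0,0,0],[-3.8,-11.6,0,0,0,0]],
])

```text
clock: 13.08
eef_pos: [578.7, -164.6, 222.5]
tool_rot: [3.131, -0.004, 1.571]
force: [11.6, 2.1, -5.1]
width: 20.9
```

```bash
python3 t.py
```

```text
p [ 578.7 -164.6  222.5] ang -73.2 R 49.1 F [11.6  2.1 -5.1] tan -11.66 rad 1.35 w 20.9 q [ 0.75  0.7  -0.88  1.66  0.6   1.06  1.26] rot [ 3.131 -0.004  1.571] clk 13.0833
```

arm_command([
  [[-0.6,-3.4,0,0,0,0]],
])

```text
clock: 13.17
eef_pos: [574.9, -165.6, 222.5]
tool_rot: [3.131, -0.003, 1.571]
force: [12.2, 2.8, -6.1]
width: 20.8
```

```bash
python3 t.py
```

```text
p [ 574.9 -165.6  222.5] ang -77.8 R 49.2 F [12.2  2.8 -6.1] tan -12.48 rad -0.14 w 20.8 q [ 0.76  0.7  -0.88  1.67  0.6   1.06  1.26] rot [ 3.131e+00 -3.000e-03  1.571e+00] clk 13.1667
```

arm_command([
  [[0,0,0,0,0,0],[0,0,0,0,0,0],[0,0,0,0,0,0]],
])

```text
clock: 13.42
eef_pos: [574.4, -165.8, 222.4]
tool_rot: [3.133, -0.003, 1.571]
force: [7.9, 1.8, -3.1]
width: 20.8
```

```bash
python3 t.py
```

```text
p [ 574.4 -165.8  222.4] ang -78.4 R 49.3 F [ 7.9  1.8 -3.1] tan -8.05 rad -0.18 w 20.8 q [ 0.76  0.7  -0.88  1.67  0.6   1.06  1.26] rot [ 3.133e+00 -3.000e-03  1.571e+00] clk 13.4167
```

Moving load is 12.5 N against 7.75 N running free, a ratio of about 1.6. That puts roughly 55 N on the foot, so I'll stop and release.

arm_command([
  [[0,0,0,0,0,0],[0,0,0,0,0,0],[0,0,0,0,0,0],[0,0,0,0,0,0],[0,0,0,0,0,0],[0,0,0,0,0,0]],
], claw=1)

```text
clock: 13.92
eef_pos: [570.5, -167.7, 221.8]
tool_rot: [-3.141, 0.0, 1.569]
force: [-0.1, -0.7, 0.2]
width: 85.5
```

arm_command([
  [[0,0,-10,0,0,0],[0,0,-30,0,0,0],[0,0,-60,0,0,0],[0,0,-95,0,0,0],[0,0,-120,0,0,0],[0,-35,-130,0,0,0],[0,-70,-130,0,0,0],[0,-105,-130,0,0,0],[0,-130,-130,0,0,0],[0,-150,-130,0,0,0],[0,-150,-130,0,0,0],[0,-150,-130,0,0,0]],
])

```text
clock: 14.92
eef_pos: [420.2, -167.7, 352.7]
tool_rot: [3.141, 0.002, 1.568]
force: [-0.1, -0.5, -0.3]
width: 85.3
```

```bash
python3 t.py; python3 - <<'E'
from h import *
d=get_image("wrist");cv2.imwrite("pics/w9.png",d["pixels"][:,:,::-1]);P=cloud(d)
for nm,lo,hi,x0,x1 in(("plate",5,12,520,620),("foot",12,45,530,600),("hub",212,218,530,600),("grip",258,272,520,620)):
    m=(P[...,2]>lo)&(P[...,2]<hi)&(P[...,0]>x0)&(P[...,0]<x1)&(P[...,1]>-185)&(P[...,1]<-50);q=P[m]
    if len(q): print(nm,len(q),q.min(0).round(1),q.max(0).round(1))
s=get_image("side");crop(s,290,110,400,210,"c9.png",7)
for n,D in(("scene",get_image("scene")),("side",s)):
    cv2.imwrite(f"pics/{n}9.png",D["pixels"][:,:,::-1])
E
```

```text
p [ 420.2 -167.7  352.7] ang -160.8 R 152.7 F [-0.1 -0.5 -0.3] tan -0.44 rad 0.3 w 85.3 q [ 1.11  0.34 -1.07  1.84  0.33  1.15  1.5 ] rot [3.141e+00 2.000e-03 1.568e+00] clk 14.9167
plate 935 [ 520.  -153.2    5. ] [606.  -73.7  11.7]
foot 337 [ 539.7 -142.3   12. ] [583.7 -94.6  44. ]
hub 451 [ 550.6 -177.2  212.1] [ 578.3 -104.4  217.9]
grip 27 [ 564.8 -173.   258. ] [ 567.7 -160.9  261.5]
```

View pics/w9.png

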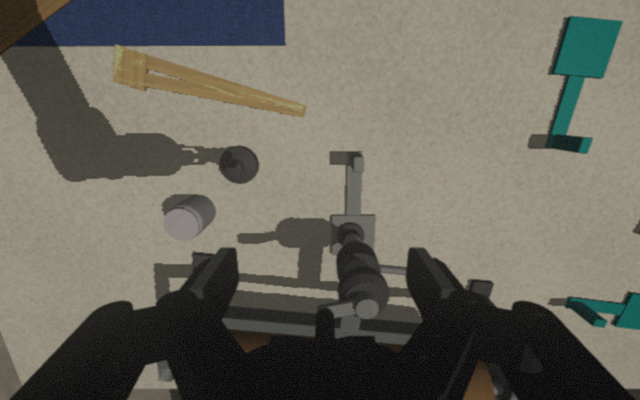

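View pics/c9.png

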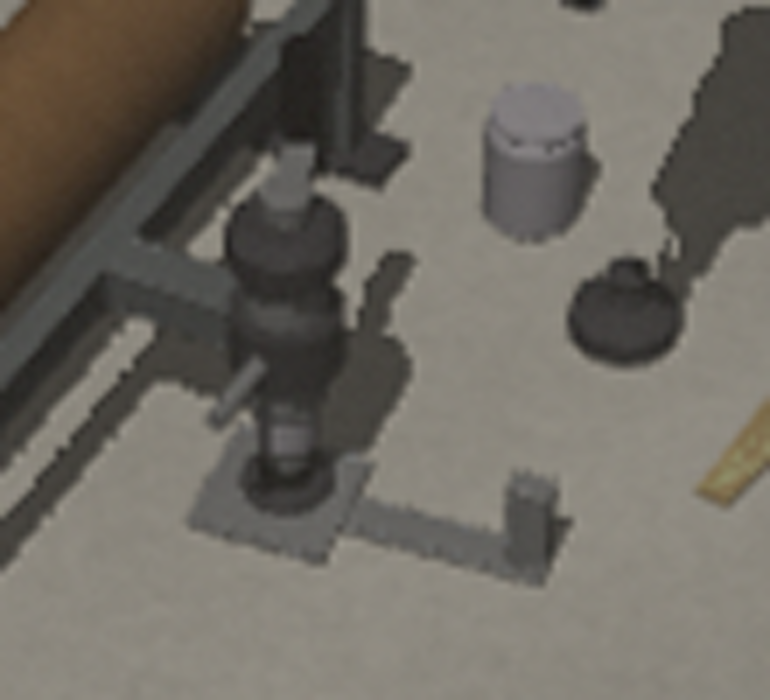

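The foot at crop (290,485) rests on the plate. The plate is centred to about 5 mm, the tin and weight haven't moved, and the hand is clear. Handing in.

```bash
python3 -c "
from cell import order
print(order.finish_job())"
```

```text
the job is handed in; nothing more can be done
None
```

The plate is under the jack's foot and the crank is wound until the foot bears on it. Everything is released and the job is handed in, at about 15 s on the clock.

**Plate:** I gripped the steel plate by its bar, slid it along the table under the raised foot and let go. The wrist camera measured the plate centre at about (566, -113) and the jack axis at about (564, -118). That is roughly 5 mm off centre, within the 15 mm limit. The three cameras disagreed on the jack's y position, from -114 to -119 mm. A last 2 mm nudge of the plate didn't take, because it stuck to the table.

**Crank:** I wound it clockwise about 300°. The load at the grip was about 7.75 N running free and 12.5 N while still moving at the end, about 1.6 times. From that I estimate 50–60 N on the foot; I had no direct reading of the foot force.

**Last checks:** After release the tool force read zero, the plate had not moved, and the foot sat on it. The tin and weight looked unmoved. The clip was far from the path and I did not check it again at the end.

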